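Put the multimeter away from among the power bricks

ROBOT

A 6-joint arm with a two-finger parallel gripper is mounted at the origin on the work surface. World frame = base frame: x ahead of the robot, y to its left, z up, the work surface at z = 0. Lengths are in m, angles in rad, forces in N, time in s.
With the tool pointing down it reaches from about 0.35 to 0.975 m from the base axis. Payload 4.9 kg.
Tool frame: the origin (TCP) lies midway between the tips of the shut fingers; the grasp point (between the pads) lies 19 mm behind it; z points along the fingers, y is the line along which they close (so a half turn about z gives the same grasp; the last joint's range is limited). The gripper opens to 85 mm and grips with 20 to 120 N. Pads are 22 mm wide; open, the fingers measure 114 mm over their backs; the gripper's body (76 mm by 85 mm) begins 54 mm behind the grasp point. The pads swing forward as they close: fully open they stand 13 mm farther back than shut.
Start: joints at [1.139, 0.053, 1.613, -0, 1.476, -0.119], TCP at [0.192, 0.595, 0.208] pointing down, gripper open.
Joint ranges: [-3.01, 3.01], [-1.01, 2.22], [0.06, 2.58], [-1.02, 4.17], [0.09, 2.62], [-3.14, 3.14]. Speed limits (rad/s): [2.57, 2.57, 3.14, 3.14, 3.14, 3.14].

INTERFACE

Orientations are given as a unit quaternion [w, x, y, z].
In Python, from plant import * gives the robot as it stands.
- The arm moves only by the tool jog_arm, never from a script. Its argument "targets" is a list of rows, each a list of 3 entries, a list of its own where there are three numbers: the shift along the tool's x, y, z in units of 25 mm (1.0 is 25 mm), then the turn, a rotation vector about the tool's x, y, z in units of 8 degrees (1.0 is 8 degrees), then the opening in per cent of the stroke, from 0 (shut) to 100 (fully open). A call has 1 to 8 rows; each row is the pose to reach, as a shift and turn from the pose commanded when the call began, along the tool's axes at that moment; what a row does not reach only later rows make up. A row lasts 1/8 s, in which the tool goes at most 62.5 mm and 10.7 degrees, less where a joint would pass 70% of its speed; a pose out of reach is approached as far as the arm can. A call with a gripper value outside its range is refused whole. The fingers move at their own pace and stop on an object; the grip force is fixed at half the most. Time passes only in rows, so rows that repeat a pose let the fingers close. It gives the time, the measured TCP pose, the force, the opening and the grip force at its end, in the units of the state.
- state(): the state, without advancing time (a new reading comes with each control period).
- grab_frame(name): name is "scene" or "top" or "wrist"; returns (picture, depth): 480x640x3 uint8, red, green, blue; 480x640 float32, m along the optical axis (not along the pixel's ray), 0 where there is no reading.
- camera_params(name): a dict with "fovy" (degrees; the focal length in pixels is half the picture's height over the tangent of half this angle, whatever the lens; pixels are square), "cx", "cy" (the principal point, pixels), "rvec" (rotation vector, rad) and "tvec" (3), from world to camera coordinates, as OpenCV has them; the wrist camera has in their place "hand_eye" (4x4, takes a point from camera to tool coordinates, whose origin is the TCP and whose axes are the flange's). Camera axes: x right, y down, z forward; pixel columns grow to the right and rows downward; lengths in m; the calibration is good to about 2 mm. A picture is of the moment at which its call begins: read the wrist's pose just before it. camera_params takes no time and is no camera call.
- job_done(): hands the job in; it is judged then, once.
The state is a dict: "time": time; "joint_pos": joint angles; "joint_vel": joint speeds; "joint_efforts": joint torques, N m; "tool_pos": TCP position; "tool_rot": TCP orientation; "contact_force": force on the tool from outside, world axes, zero at the start; "ft_torque": the same for the moment, N m; "gripper_width": opening from 0.0 (shut) to 1.0 (fully open); "grasp_force": force on a finger pad.
Only numpy, scipy, OpenCV 4.12 (cv2) and the standard library are available. Lean on these libraries where they do the work, as an engineer would, in place of code of your own. Each camera call takes 0.05 s, during which the arm holds its last target. There are 200 camera calls.

TASK

Push the pocket multimeter along the panel, lying flat, out of the row it is packed in until it is clear of the two power bricks and the battery charger, without shifting those. Then pick it up, set it down face up in the empty bay of the open top drawer under the shelf, the left-hand bay as the robot faces it (do not drop it in), and push the drawer fully shut; leave the glue bottle, pencil cup and spanner where they stand.

Things in the scene. Friction and masses are not known exactly. Their poses are not given: they have to be found in the camera images.
- meter_center (a point): centre (half-way up) of the pocket multimeter: grey plastic block 112 long x 54 wide x 34 mm high, 0.24 kg, face up: screen, round dial and 3 sockets, nothing to grip on top. x along its length (screen end +x, away from the robot at the start), z up. In the left, middle or right place of the row on the panel, its long sides touching the neighbours; its ends are free, within 17 mm of theirs
- brick_a_center (a point): centre (half-way up) of a laptop power brick: plain grey plastic block 98 (x) x 54 (y) x 32 mm high, about 0.38 kg, loose, lying parallel to the meter in another place of the row. Not to be moved
- brick_b_center (a point): centre of the second power brick, the same as the first, in the remaining place of the row. Not to be moved
- charger: power-tool battery charger: grey plastic, 100 (x) x 95 (y) mm, 38 mm high, with a black dock on top reaching 57 mm; 0.75 kg, loose. Origin at the centre of its underside, on the panel. It touches the left (+y) end of the row. Not to be moved
- panel: fixed brown MDF panel, 6 mm thick, on the bench; the row lies on it. Origin at its underside below the middle of the row; x along the things' lengths, away from the robot; y along the row, to the left. It reaches x -220 to +120, y -100 to +230 mm. Panel on the robot's side of the row is empty, and so is the space for 60 mm beyond the row's far ends
- cab: fixed plywood cabinet with two drawers one above the other, 270 deep (x) x 260 wide (y) x 154 mm high. Origin in the middle of its front face, on the bench; x axis pointing into the cabinet, horizontally away from the robot. Only the top drawer is open
- shelf_edge (a point): middle of the lower front edge of the fixed 18 mm shelf over the cabinet, 340 mm above the bench, axes as the cabinet's. The shelf is 215 deep (x 0 to 215 mm from here) and 350 wide (y -175 to 175) and overhangs the cabinet's front by 80 mm. Steel bracket arms at y = -160 and 160 hang 14 mm below it; uprights at its back. Its stock reaches 430 mm above the bench
- bay (a point): point on the floor of the top drawer's empty left (+y) bay, midway across it, 50 mm behind the inside of the drawer front; 87 mm above the bench; moves with the drawer; x to its back, z up. Bay: y -63 to 63, x -50 to +175 mm. Drawer front 54, side wall 45, divider 44 mm high above the bay floor. Only what is pulled out of the cabinet is open above. The right bay holds small boxes
- cab_drawer0_handle (a point): middle of the top drawer's handle: a horizontal steel bar 11 mm thick, 120 mm long along y, 35 mm in front of the drawer front, 116 mm above the bench; moves with the drawer
- cab_drawer0 (a joint): opening of the top drawer in m: 0 shut, 0.19 fully open; it starts 0.15 to 0.18 open. It slides along the cabinet's x axis with about 1 N of friction and stays where it is left
- glue: white bottle of wood glue, 56 mm across, 165 mm tall, upright between the row and the cabinet; origin at the centre of its underside. Bystander
- cup: steel cup of pencils, 74 mm across, 165 mm tall over the pencils, standing on the robot's side between the panel and the drawer; origin at the centre of its underside. Bystander
- spanner: steel spanner 170 mm long lying on the bench left of the panel; origin at the centre of its underside. Bystander
There are look-alikes about, which are no part of the job. What is shaped like the part that bears meter_center but purple or turquoise is not meant.

How it is judged:
On the way, in this order (a step that is already met when the one before it is completed fails the run):
1. the meter lies flat on the panel, pushed clear of both bricks and the charger (horizontal distance between meter_center and brick_a_center above 0.114 m and horizontal distance between meter_center and brick_b_center above 0.114 m and horizontal distance between meter_center and charger above 0.114 m and height (world z) of meter_center below 0.027 m and angle between meter_center's own z axis and vertical below 0.06 rad), for 0.2 s.
2. the meter is set down on the floor of the left bay while still held (z of meter_center in the frame of bay between 0 and 0.029 m and y of meter_center in the frame of bay between -0.06 and 0.06 m and x of meter_center in the frame of bay between -0.048 and 0.173 m and contact force between the fingers and meter above 0.5 N), for 0.1 s.
At the end, for the whole second after the job is handed in: The top drawer is shut to within 5 mm, the meter rests flat (within 7 degrees) and face up on the floor of its left-hand bay, released and still; both bricks and the charger are within 10 mm, and the glue bottle, cup and spanner within 15 mm, of where they began (value of joint cab_drawer0 below 0.005 m and z of meter_center in the frame of bay between 0.01 and 0.022 m and y of meter_center in the frame of bay between -0.06 and 0.06 m and x of meter_center in the frame of bay between -0.048 and 0.173 m and angle between meter_center's own z axis and vertical below 0.12 rad and linear speed of meter below 0.02 m/s and distance of each of brick_a_center, brick_b_center, charger from where it was at the start of the episode below 0.01 m and distance of each of glue, cup, spanner from where it was at the start of the episode below 0.015 m and angle between each of glue, cup's own z axis and vertical below 0.2 rad); the robot touches nothing.
It fails at once if a brick or the charger was shifted by 10 mm or more (distance of any of brick_a_center, brick_b_center, charger from where it was at the start of the episode above 0.01 m).
It fails at once if the glue bottle, the pencil cup or the spanner was disturbed (distance of any of glue, cup, spanner from where it was at the start of the episode above 0.015 m or angle between any of glue, cup's own z axis and vertical above 0.3 rad).
It fails at once if the meter was tipped on its side or over (angle between meter_center's own z axis and vertical above 1.2 rad).
It also fails if it takes over 67 s, if anything falls off the work surface, if the arm or the gripper's body presses on something with over 40 N, if the wrist force passes 120 N, or if a joint passes its speed limit or range.

## Working session

There is one attempt and no reset: what is moved stays moved. The work goes in short steps, Python scripts to look and compute and a tool call to move; the robot and the scene stay as the last step left them, time stands still between calls to the robot, and variables do not carry over. Pictures are saved under pics/ and viewed, at most 10 in all, crops included, and the job is handed in when it is done.

Besides the shell and the picture viewer there is one more tool, called after "Call:" as name(argument=value, ...), one argument or row to a line, values as JSON. jog_arm: Moves the arm, as the interface text tells. Its arguments: {"type":"object","properties":{"targets":{"type":"array"}},"required":["targets"]}

```bash
mkdir -p pics; ls
cat > h.py <<'E'
import numpy as np, cv2
from scipy.spatial.transform import Rotation as R
from plant import *
def cam(n, st=None):
    p=camera_params(n); f=240/np.tan(np.radians(p['fovy'])/2)
    if 'hand_eye' in p:
        q=st['tool_rot']; T=np.eye(4); T[:3,:3]=R.from_quat([q[1],q[2],q[3],q[0]]).as_matrix(); T[:3,3]=st['tool_pos']
        M=T@np.array(p['hand_eye'])
    else:
        M=np.eye(4); Rm=cv2.Rodrigues(np.array(p['rvec'],float))[0]; M[:3,:3]=Rm.T; M[:3,3]=-Rm.T@np.array(p['tvec']).ravel()
    return f,p['cx'],p['cy'],M
def shot(n,name):
    st=state(); im,d=grab_frame(n)
    np.savez('pics/'+name+'.npz',im=im,d=d,M=cam(n,st)[3],f=cam(n,st)[0],c=cam(n,st)[1:3])
    cv2.imwrite('pics/'+name+'.png',im[:,:,::-1]); return im,d
def cloud(name):
    z=np.load('pics/'+name+'.npz'); d=z['d']; v,u=np.mgrid[:480,:640]
    P=np.stack([(u-z['c'][0])/z['f']*d,(v-z['c'][1])/z['f']*d,d],-1)
    W=P@z['M'][:3,:3].T+z['M'][:3,3]; W[d<=0]=np.nan; return z['im'],W
E
python3 - <<'E'
from h import *
shot('top','top0'); shot('scene','scene0'); print(state()); print(camera_params('top'))
E
```

```text
pics
{'time': 0.1, 'joint_pos': array([ 1.13901389e+00,  5.32764786e-02,  1.61416669e+00,  1.94063859e-05,
        1.47599831e+00, -1.18997367e-01]), 'joint_vel': array([-0.00026484,  0.00064154, -0.00459781,  0.0001806 , -0.00246944,
       -0.0006395 ]), 'joint_efforts': array([ 1.30701974e-04, -3.94907963e+01, -3.71361208e+01, -1.19750493e-04,
        3.96990072e-03, -1.27316602e-05]), 'tool_pos': array([0.19205419, 0.59412021, 0.20678893]), 'tool_rot': array([-2.60662968e-04,  1.55756640e-01,  9.87795027e-01, -8.86953129e-04]), 'contact_force': array([-0.66475953,  0.43337882,  0.33278972]), 'ft_torque': array([ 0.0231775 , -0.00452234, -0.00457232]), 'grasp_force': 0.0, 'gripper_width': 0.9978030031108925}
{'fovy': 45.85576550311465, 'cx': 322.8457449206554, 'cy': 238.36024932081062, 'rvec': array([ 2.14434144, -2.20450118,  0.10008919]), 'tvec': array([0.06005571, 0.63322782, 1.69146559])}
```

View pics/top0.png

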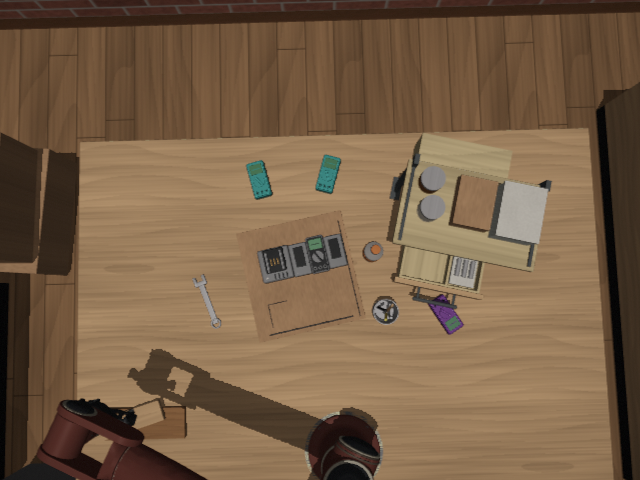

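View pics/scene0.png

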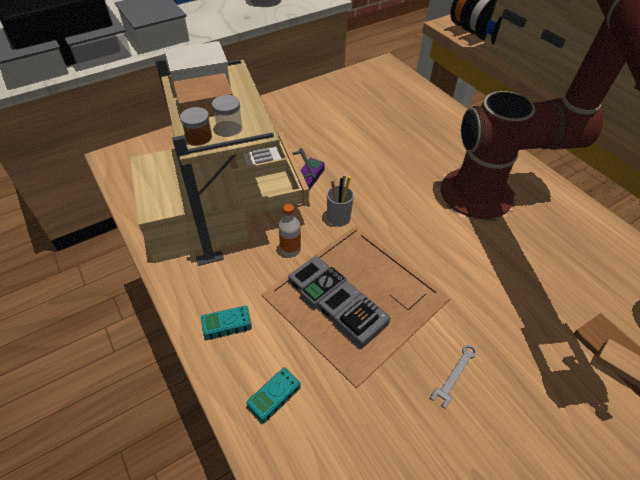

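Run:
```python
from h import *
im,W=cloud('top0')
c=cv2.resize(im[190:350,225:500],None,fx=2.9,fy=2.9,interpolation=cv2.INTER_CUBIC)
cv2.imwrite('pics/crop.png',c[:,:,::-1])
for n,(u,v) in dict(charger=(272,270),brickL=(298,265),meter=(318,245),meter2=(320,265),brickR=(337,252),panel=(300,300),glue=(373,250),cup=(385,310),bayfloor=(420,260),front=(440,291),handle=(434,300),shelf=(420,232),span=(207,300)).items(): print(n,W[v,u].round(4))
# row rectangles: height bands
x,y,z=W[...,0],W[...,1],W[...,2]
m=(z>0.022)&(z<0.075)&(x>0.3)&(x<0.75)
mm=np.zeros((480,640),np.uint8); mm[225:295,250:352]=m[225:295,250:352]
P=W[mm>0][:,:2]; r=cv2.minAreaRect((P*1000).astype(np.float32)); print('row',r,cv2.boxPoints(r).round())
p=np.zeros((480,640),np.uint8); pm=(im[...,0]>0)&(z>0.003)&(z<0.012)
s=(slice(200,345),slice(230,368)); p[s]=pm[s]; 
p=cv2.morphologyEx(p,cv2.MORPH_OPEN,np.ones((3,3)));P=W[p>0][:,:2]; r=cv2.minAreaRect((P*1000).astype(np.float32)); print('panel',r)
```

```text
charger [0.5421 0.1963 0.0538]
brickL [0.5555 0.1193 0.0402]
meter [0.6138 0.0577 0.042 ]
meter2 [0.5537 0.0533 0.0392]
brickR [0.5915 0.0011 0.0373]
panel [0.4503 0.1173 0.0021]
glue [ 0.5858 -0.0961  0.1642]
cup [ 0.4187 -0.1239  0.1591]
bayfloor [ 0.5583 -0.24    0.082 ]
front [ 0.4667 -0.2843  0.1309]
handle [ 0.4397 -0.2854  0.0315]
shelf [ 0.6137 -0.196   0.3553]
span [0.4583 0.3988 0.0123]
row ((576.3191528320312, 111.64804077148438), (143.65756225585938, 273.86737060546875), 0.05353132262825966) [[504. 249.]
 [505. -25.]
 [648. -25.]
 [648. 249.]]
panel ((525.2515258789062, 116.33745574951172), (337.53985595703125, 330.4410095214844), 10.840481758117676)
```

View pics/crop.png

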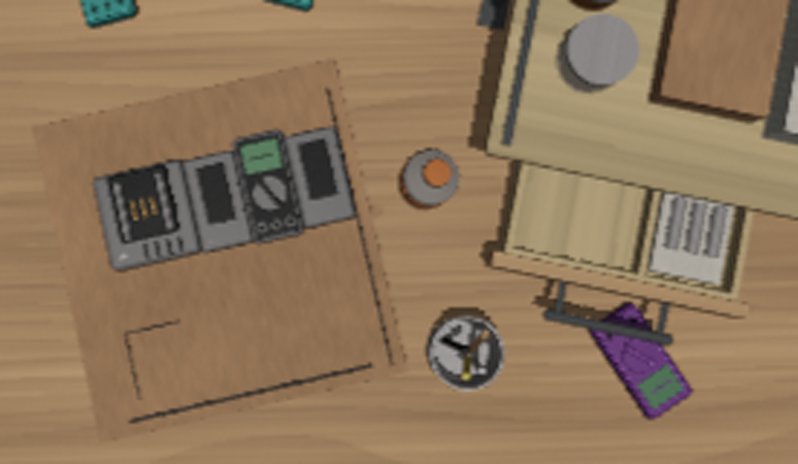

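```bash
cat >> h.py <<'E'
def rot(yaw,pitch=0,roll=0):
    # tool down, tool y at yaw+90deg from world x, tool x toward robot; pitch>0 leans the gripper body back toward the robot (about tool y)
    y=np.radians(yaw); X=np.array([-np.cos(y),-np.sin(y),0]); Y=np.array([-np.sin(y),np.cos(y),0]); Z=np.array([0,0,-1.])
    return R.from_matrix(np.stack([X,Y,Z],1))*R.from_euler('y',-pitch,degrees=True)
def go(pos,Rt):
    s=state(); q=s['tool_rot']; Rc=R.from_quat([q[1],q[2],q[3],q[0]])
    t=Rc.inv().apply(np.array(pos)-s['tool_pos'])/0.025; w=np.degrees((Rc.inv()*Rt).as_rotvec())/8
    print('shift',t.round(2),'turn',w.round(2),'rows',round(max(np.linalg.norm(t)/2.5,np.linalg.norm(w)/1.33),1),'t',s['time'])
E
python3 - <<'E'
from h import *
p=camera_params('wrist'); print(p['fovy'],np.round(p['hand_eye'],3))
go([0.56,0.06,0.30],rot(10.8))
print(rot(0,20).as_matrix().round(2))
E
```

```text
60.60662651514841 [[ 0.    -0.953 -0.304  0.079]
 [ 1.    -0.     0.     0.001]
 [-0.    -0.304  0.953 -0.166]
 [ 0.     0.     0.     1.   ]]
shift [-20.58 -15.81  -3.7 ] turn [-0.01 -0.   -3.59] rows 10.5 t 0.1
[[-0.94  0.    0.34]
 [ 0.    1.    0.  ]
 [-0.34  0.   -0.94]]
```

Call:
jog_arm(
  targets=[
    [[-20.5, -15.8, -3.7], [0, 0, -3.6], 0],
    [[-20.5, -15.8, -3.7], [0, 0, -3.6], 0],
    [[-20.5, -15.8, -3.7], [0, 0, -3.6], 0],
    [[-20.5, -15.8, -3.7], [0, 0, -3.6], 0],
    [[-20.5, -15.8, -3.7], [0, 0, -3.6], 0],
    [[-20.5, -15.8, -3.7], [0, 0, -3.6], 0],
    [[-20.5, -15.8, -3.7], [0, 0, -3.6], 0],
    [[-20.5, -15.8, -3.7], [0, 0, -3.6], 0],
  ],
)

```text
time: 1.1
tool_pos: [0.4711, 0.1875, 0.2781]
tool_rot: [-0.0, -0.095, 0.995, 0.0]
contact_force: [0.3, -0.1, -0.5]
gripper_width: -0.002
grasp_force: 0.0
```

Run:
```python
from h import *
print(state()['tool_pos']); go([0.56,0.06,0.30],rot(10.8))
```

```text
[0.47107109 0.18745653 0.27813707]
shift [-2.53 -5.68 -0.88] turn [ 0.   -0.    0.01] rows 2.5 t 1.1
```

Call:
jog_arm(
  targets=[
    [[-2.5, -5.5, -0.9], [0, 0, 0], 0],
    [[-2.5, -5.5, -0.9], [0, 0, 0], 0],
    [[-2.5, -5.5, -0.9], [0, 0, 0], 0],
    [[-2.5, -5.5, -0.9], [0, 0, 0], 0],
    [[-2.5, -5.5, -0.9], [0, 0, 0], 0],
  ],
)

```text
time: 1.72
tool_pos: [0.5573, 0.0666, 0.3001]
tool_rot: [-0.001, -0.095, 0.995, 0.0]
contact_force: [-0.4, -0.5, -0.8]
gripper_width: 0.004
grasp_force: 0.0
```

Run:
```python
from h import *
print(state()['tool_pos'],state()['contact_force']); shot('wrist','w0')
```

```text
[0.55725706 0.0666324  0.30005017] [-0.3583755  -0.49205659 -0.75457056]
```

View pics/w0.png

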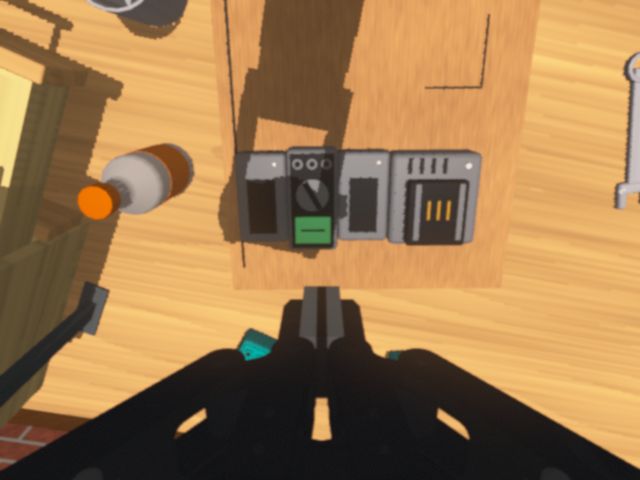

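```bash
cat >> h.py <<'E'
def ray(name,u,v,h):
    z=np.load('pics/'+name+'.npz'); d=z['M'][:3,:3]@np.array([(u-z['c'][0])/z['f'],(v-z['c'][1])/z['f'],1]); o=z['M'][:3,3]
    return o+d*(h-o[2])/d[2]
E
python3 - <<'E'
from h import *
im,W=cloud('w0')
print('hts',[W[v,u,2].round(4) for u,v in [(313,230),(300,160),(252,210),(350,210),(300,270),(280,270)]])
m=((W[...,2]>0.025)&(W[...,2]<0.07)).astype(np.uint8); m[290:]=0; m[:130]=0; m[:,:232]=0; m[:,485:]=0
P=(W[m>0][:,:2]*1000).astype(np.float32); r=cv2.minAreaRect(P); print(r)
for h,pts in [(0.04,[(289,149),(335,149),(338,246),(291,247),(311,247),(313,149)]),(.038,[(237,153),(284,241),(243,241),(388,150),(387,239),(342,239)])]:
    for u,v in pts: print((u,v),ray('w0',u,v,h).round(4)[:2])
a=ray('w0',243,241,.038);b=ray('w0',387,239,.038); print('yaw',np.degrees(np.arctan2(-(b-a)[0],(b-a)[1])))
g=im[140:260,313].astype(int); print(g.mean(1).astype(int))
E
```

```text
hts [np.float64(0.0423), np.float64(0.0421), np.float64(0.0386), np.float64(0.0384), np.float64(0.0086), np.float64(0.0052)]
((576.928955078125, 110.90477752685547), (111.2769775390625, 258.6824035644531), 11.314003944396973)
(289, 149) [0.5365 0.0304]
(335, 149) [0.5276 0.0768]
(338, 246) [0.631  0.1012]
(291, 247) [0.6419 0.0504]
(311, 247) [0.6378 0.0721]
(313, 149) [0.5318 0.0546]
(237, 153) [ 0.551  -0.0219]
(284, 241) [0.6372 0.0416]
(243, 241) [ 0.6457 -0.003 ]
(388, 150) [0.5184 0.1309]
(387, 239) [0.6134 0.153 ]
(342, 239) [0.6228 0.1041]
yaw 11.710755118417302
[154 154 155 156 153 138 106  79  79  94 112 121 118  94  71  61  61  66
  87 118 132 122  96  75  72  84 110 131 129 103  73  58  56  57  56  57
  56  56  69 101 137 149 150 149 150 149 148 145 137 118  87  61  51  45
  38  36  34  35  34  34  36  39  45  49  57  60  64  65  67  65  60  47
  38  35  34  40  59  84  97 100 100 100 100 100 101 100  99  97  92  77
  64  74  91  99  99  98  99  97  99  99  98  97  88  70  50  41  43  52
  63  71  77  79  79  79  80  81  82  89 113 141]
```

Run:
```python
from h import *
go([0.670,0.0805,0.10],rot(11.3)); go([0.670,0.0805,0.013],rot(11.3))
```

```text
shift [-4.54 -0.33  8.  ] turn [ 0.   -0.01 -0.04] rows 3.7 t 1.775
shift [-4.55 -0.33 11.48] turn [ 0.   -0.01 -0.04] rows 4.9 t 1.775
```

Call:
jog_arm(
  targets=[
    [[-4.55, -0.33, 6], [0, 0, 0], 0],
    [[-4.55, -0.33, 6], [0, 0, 0], 0],
    [[-4.55, -0.33, 6], [0, 0, 0], 0],
    [[-4.55, -0.33, 6], [0, 0, 0], 0],
    [[-4.55, -0.33, 8.5], [0, 0, 0], 0],
    [[-4.55, -0.33, 10.5], [0, 0, 0], 0],
    [[-4.55, -0.33, 11.4], [0, 0, 0], 0],
    [[-4.55, -0.33, 11.4], [0, 0, 0], 0],
  ],
)

```text
time: 2.78
tool_pos: [0.6704, 0.08, 0.0159]
tool_rot: [-0.0, -0.095, 0.995, 0.0]
contact_force: [0.6, 0.2, 0.0]
gripper_width: -0.003
grasp_force: 0.0
```

Run:
```python
from h import *
print(state()['contact_force']); c=np.array([.586,.064]); e=np.array([np.cos(np.radians(11.3)),np.sin(np.radians(11.3))])
go([*(c-.053*e),0.013],rot(11.3))
im,d=shot('wrist','w1')
```

```text
[0.57823922 0.21670565 0.04881775]
shift [ 5.55 -0.    0.12] turn [ 0.   -0.01 -0.05] rows 2.2 t 2.775
```

View pics/w1.png

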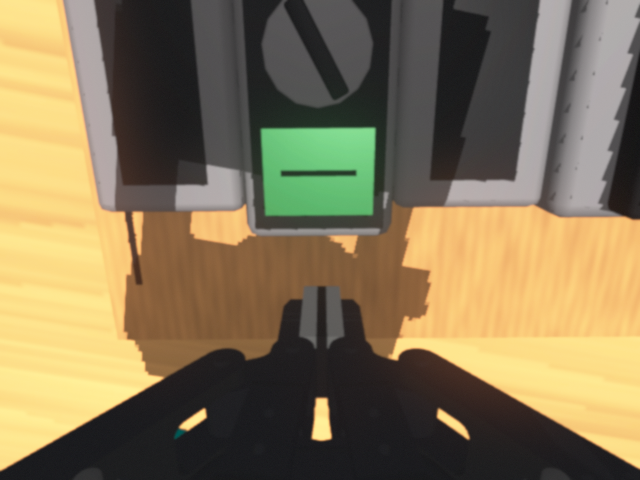

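Meter end (319,235) is centred on the shut fingertips (322,290), its neighbours' ends are 25 px behind; now the push toward the robot.

Call:
jog_arm(
  targets=[
    [[0.6, 0, 0], [0, 0, 0], 0],
    [[1.2, 0, 0], [0, 0, 0], 0],
    [[1.9, 0, 0], [0, 0, 0], 0],
    [[2.6, 0, 0], [0, 0, 0], 0],
    [[3.3, 0, 0], [0, 0, 0], 0],
    [[4.0, 0, 0], [0, 0, 0], 0],
    [[4.7, 0, 0], [0, 0, 0], 0],
    [[5.2, 0, 0], [0, 0, 0], 0],
  ],
)

```text
time: 3.82
tool_pos: [0.5453, 0.0548, 0.0192]
tool_rot: [0.003, -0.095, 0.995, -0.0]
contact_force: [-0.1, -0.4, 0.2]
gripper_width: -0.005
grasp_force: 0.0
```

Call:
jog_arm(
  targets=[
    [[0.3, 0, 0], [0, 0, 0], 0],
    [[0.5, 0, 0], [0, 0, 0], 0],
    [[0.5, 0, 0], [0, 0, 0], 0],
    [[-0.3, 0, 0], [0, 0, 0], 0],
    [[-0.3, 0, -3], [0, 0, 0], 0],
    [[-0.3, 0, -6], [0, 0, 0], 100],
    [[1, 0, -9], [0, 0, 0], 100],
    [[1, 0, -9], [0, 0, 0], 100],
  ],
)

```text
time: 4.82
tool_pos: [0.5196, 0.0502, 0.2442]
tool_rot: [0.002, -0.095, 0.995, -0.0]
contact_force: [0.7, -0.5, -0.3]
gripper_width: 0.633
grasp_force: 0.0
```

Run:
```python
from h import *
print(state()['tool_pos']); shot('wrist','w2'); shot('top','top1')
```

```text
[0.51956403 0.05016409 0.24424859]
```

View pics/w2.png

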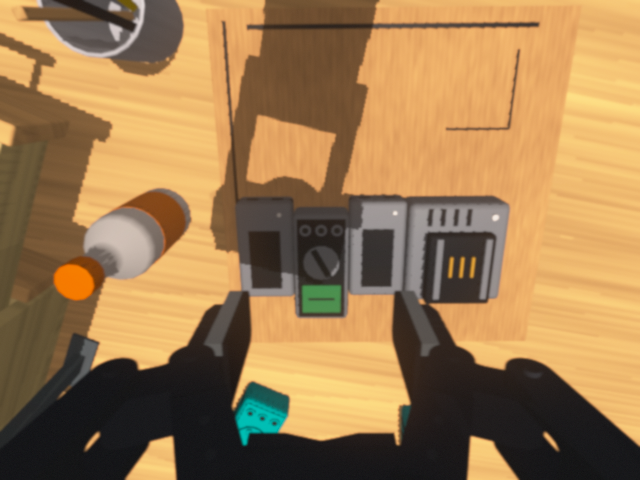

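Run:
```python
from h import *
im,W=cloud('w2')
for n,(u,v) in dict(top=(320,285),sock=(320,220),bR=(240,250),bL=(357,250),pan=(300,335)).items(): print(n,W[v,u].round(4))
for h,pts in [(.04,[(298,209),(347,208),(347,316),(297,317)]),(.038,[(237,199),(248,295),(405,197),(403,293),(349,293),(294,294)])]:
    for u,v in pts: print((u,v),ray('w2',u,v,h).round(4)[:2])
```

```text
top [0.6177 0.0689 0.0417]
sock [0.5522 0.0563 0.0404]
bR [ 0.5975 -0.0141  0.0379]
bL [0.576  0.0974 0.038 ]
pan [0.6998 0.0615 0.0067]
(298, 209) [0.5456 0.0341]
(347, 208) [0.536  0.0789]
(347, 316) [0.6475 0.1026]
(297, 317) [0.6583 0.0527]
(237, 199) [ 0.5474 -0.0234]
(248, 295) [6.441e-01 1.000e-04]
(405, 197) [0.516  0.1299]
(403, 293) [0.6124 0.1528]
(349, 293) [0.6227 0.0995]
(294, 294) [0.6342 0.0454]
```

Run:
```python
from h import *
im,W=cloud('w1')
for u,v in [(310,290),(310,300),(335,290),(312,330),(320,225),(320,245),(200,300),(285,320)]: print((u,v),W[v,u].round(4))
print(ray('w1',319,234,.04),ray('w1',170,210,.038))
z=np.load('pics/w1.npz'); M=np.linalg.inv(z['M']); p=M@np.array([.6704,.08,.0159,1]); print('TCP px',p[:2]/p[2]*z['f']+z['c'],p[2])
im,W=cloud('w0'); p=W[285:330,322]; print(W[290,312],W[300,312],W[330,312])
```

```text
(310, 290) [0.6599 0.0748 0.0465]
(310, 300) [0.6594 0.0749 0.0551]
(335, 290) [0.6574 0.0836 0.0479]
(312, 330) [0.6595 0.076  0.0737]
(320, 225) [0.6361 0.074  0.0421]
(320, 245) [0.6564 0.0778 0.0064]
(200, 300) [0.6946 0.0269 0.0065]
(285, 320) [0.6659 0.0677 0.0598]
[0.64020703 0.07436361 0.04      ] [0.64207352 0.01948502 0.038     ]
TCP px [318.91262222 282.18672558] 0.18254950822120092
[0.54656325 0.06213953 0.33075014] [0.54590085 0.06219646 0.33969623] [0.5463007  0.06263761 0.3579531 ]
```

The fingertips are visibly at z≈0.046 while the TCP reads 0.016: the real tips sit ~28 mm behind the reported TCP, so the fingers passed over the meter and only dragged it 12 mm. I'll go lower and check.

Run:
```python
from h import *
go([0.680,0.0838,0.09],rot(11.3)); go([0.680,0.0838,-0.009],rot(11.3))
im,W=cloud('w2')
for u,v in [(232,295),(238,330),(412,295),(405,330)]: print((u,v),W[v,u].round(4))
```

```text
shift [-6.41  0.15  6.37] turn [-0.02  0.08 -0.05] rows 3.6 t 4.925
shift [-6.37  0.16 10.33] turn [-0.02  0.08 -0.05] rows 4.9 t 4.925
(232, 295) [0.514  0.0178 0.2789]
(238, 330) [0.5187 0.0233 0.2928]
(412, 295) [0.5011 0.08   0.2808]
(405, 330) [0.5081 0.0768 0.2933]
```

Call:
jog_arm(
  targets=[
    [[-6.4, 0.15, 2], [0, 0, 0], 0],
    [[-6.4, 0.15, 5], [0, 0, 0], 0],
    [[-6.4, 0.15, 5], [0, 0, 0], 0],
    [[-6.4, 0.15, 5], [0, 0, 0], 0],
    [[-6.4, 0.15, 7.5], [0, 0, 0], 0],
    [[-6.4, 0.15, 9.4], [0, 0, 0], 0],
    [[-6.4, 0.15, 10.2], [0, 0, 0], 0],
    [[-6.4, 0.15, 10.2], [0, 0, 0], 0],
  ],
)

```text
time: 5.92
tool_pos: [0.6753, 0.0842, -0.0147]
tool_rot: [-0.001, -0.095, 0.995, 0.0]
contact_force: [-0.1, 0.2, -0.1]
gripper_width: -0.0
grasp_force: 0.0
```

Run:
```python
from h import *
s=state();print(s['tool_pos'],s['contact_force'])
shot('wrist','w3'); im,W=cloud('w3')
for v in range(235,310,6): print(v,W[v,312].round(4),W[v,334].round(4),im[v,312])
```

```text
[ 0.67528265  0.08418799 -0.01471586] [-0.14755538  0.17944035 -0.09553257]
235 [0.635  0.0748 0.0418] [0.6335 0.0808 0.0429] [ 85 181 106]
241 [0.6367 0.0751 0.0422] [0.6354 0.0812 0.0425] [ 85 180 104]
247 [0.6386 0.0754 0.0417] [0.6375 0.0816 0.0416] [ 83 179 101]
253 [0.64   0.0757 0.0428] [0.6391 0.0819 0.042 ] [ 80 178 101]
259 [0.642  0.0761 0.0423] [0.6405 0.0822 0.0433] [ 78 175 100]
265 [0.6437 0.0764 0.0427] [0.6428 0.0827 0.0419] [ 79 175 100]
271 [0.646  0.0768 0.0415] [0.6448 0.0831 0.0415] [ 80 174 100]
277 [0.648  0.0772 0.0414] [0.6471 0.0836 0.0407] [36 49 34]
283 [0.6501 0.0775 0.041 ] [0.6485 0.0838 0.0417] [31 43 31]
289 [0.6519 0.0779 0.0411] [0.6502 0.0842 0.0421] [44 52 45]
295 [0.6548 0.0784 0.0393] [nan nan nan] [83 85 81]
301 [0.6648 0.0799 0.024 ] [0.6627 0.0872 0.0252] [95 97 93]
307 [0.6646 0.08   0.0286] [0.6631 0.0872 0.0288] [98 99 96]
```

Call:
jog_arm(
  targets=[
    [[0.4, -0.05, 0], [0, 0, 0], 0],
    [[1.0, -0.05, 0], [0, 0, 0], 0],
    [[1.7, -0.05, 0], [0, 0, 0], 0],
    [[2.4, -0.05, 0], [0, 0, 0], 0],
    [[3.1, -0.05, 0], [0, 0, 0], 0],
    [[3.8, -0.05, 0], [0, 0, 0], 0],
    [[4.5, -0.05, 0], [0, 0, 0], 0],
    [[5.2, -0.05, 0], [0, 0, 0], 0],
  ],
)

```text
time: 6.98
tool_pos: [0.5481, 0.0581, -0.0133]
tool_rot: [0.001, -0.095, 0.996, -0.0]
contact_force: [1.7, 0.5, 1.0]
gripper_width: -0.002
grasp_force: 1.0
```

Call:
jog_arm(
  targets=[
    [[0.4, 0, 0], [0, 0, 0], 0],
    [[0.8, 0, 0], [0, 0, 0], 0],
    [[0.9, 0, 0], [0, 0, 0], 0],
    [[0.9, 0, 0], [0, 0, 0], 0],
    [[0.5, 0, 0], [0, 0, 0], 0],
    [[0.5, 0, -2], [0, 0, 0], 0],
    [[0.5, 0, -4], [0, 0, 0], 0],
    [[0.5, 0, -5], [0, 0, 0], 100],
  ],
)

```text
time: 7.98
tool_pos: [0.5378, 0.056, 0.114]
tool_rot: [0.002, -0.095, 0.995, -0.0]
contact_force: [0.6, -0.1, -0.3]
gripper_width: 0.199
grasp_force: 0.0
```

Run:
```python
from h import *
s=state();print(s['tool_pos'],s['contact_force'])
go([s['tool_pos'][0]-.07,s['tool_pos'][1]-.014,.25],rot(11.3))
```

```text
[0.53775598 0.05603857 0.11404842] [ 0.6155527  -0.13194342 -0.29967307]
shift [ 2.83 -0.03 -5.45] turn [-0.01  0.03 -0.05] rows 2.5 t 7.975
```

Call:
jog_arm(
  targets=[
    [[0, 0, -2.5], [0, 0, 0], 100],
    [[2, 0, -4], [0, 0, 0], 100],
    [[3.5, 0, -5.4], [0, 0, 0], 100],
    [[3.5, 0, -5.4], [0, 0, 0], 100],
    [[3.5, 0, -5.4], [0, 0, 0], 100],
  ],
)

```text
time: 8.6
tool_pos: [0.4499, 0.0395, 0.245]
tool_rot: [-0.0, -0.095, 0.995, 0.0]
contact_force: [0.6, 0.2, 0.7]
gripper_width: 0.999
grasp_force: 0.0
```

Run:
```python
from h import *
s=state();print(s['tool_pos'],s['contact_force'])
shot('wrist','w4'); shot('top','top2')
im,W=cloud('w4')
for v,u in [(100,320),(130,320),(160,320),(200,320),(240,320)]: print(u,v,W[v,u].round(3))
```

```text
[0.44991003 0.03954581 0.24504656] [0.60902309 0.15714473 0.67331175]
320 100 [0.376 0.025 0.006]
320 130 [0.403 0.031 0.007]
320 160 [0.426 0.035 0.042]
320 200 [0.462 0.042 0.044]
320 240 [0.501 0.049 0.042]
```

View pics/w4.png

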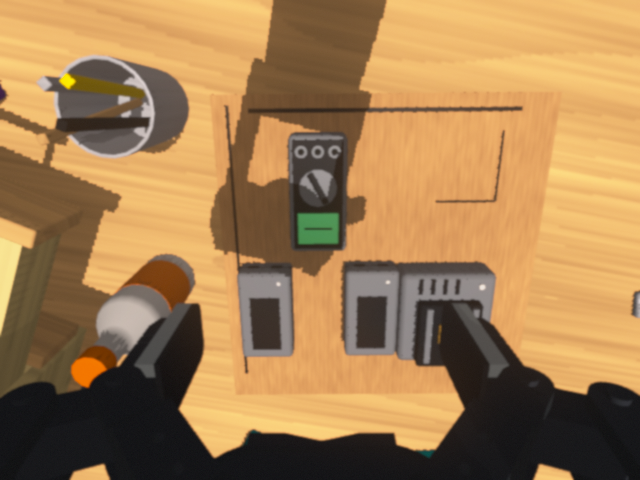

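Meter (317,190) is out of the row, bricks (266,310), (371,308) in place. Now exact meter pose and cabinet geometry.

Run:
```python
from h import *
im,W=cloud('w4')
def rect(m,W):
    n,l,s,c=cv2.connectedComponentsWithStats(m.astype(np.uint8)); o=[]
    for i in range(1,n):
        if s[i,4]>300:
            P=(W[l==i][:,:2]*1000).astype(np.float32); r=cv2.minAreaRect(P); o.append((np.round(r[0],1),np.round(r[1],1),round(r[2],2),c[i].round()))
    return o
m=(W[...,2]>.035)&(W[...,2]<.047); m[262:]=0; m[:125]=0; m[:,:240]=0;m[:,360:]=0
print('meter',rect(m,W))
for n in ('w0','w4'):
  im,W=cloud(n); m=(W[...,2]>.033)&(W[...,2]<.0405); m[:,:232]=0; m[:,500:]=0
  m=cv2.erode(m.astype(np.uint8),np.ones((3,3)))
  if n=='w4': m[:258]=0
  print(n,rect(m,W))
im,W=cloud('top2')
z=W[...,2]; v,u=np.mgrid[:480,:640]
s=(u>380)&(u<500)&(v>235)&(v<315)
for nm,lo,hi in [('drawer rim',.12,.15),('bayfloor',.075,.095),('shelf',.335,.375),('handle',.1,.125)]:
    mk=(z>lo)&(z<hi)&(s if nm!='shelf' else (u>385)&(u<560)&(v>125)&(v<280))
    for r in rect(cv2.morphologyEx(mk.astype(np.uint8),cv2.MORPH_CLOSE,np.ones((3,3))),W) : print(nm,r,np.median(z[mk]).round(4))
    Q=W[mk]
    print(nm,mk.sum(),Q.min(0).round(3) if len(Q) else '',Q.max(0).round(3) if len(Q) else '')
# front edge line of drawer rim: per column, lowest v with z>.125
pts=[]
for uu in range(402,478,4):
    k=np.where((z[235:312,uu]>.12)&(z[235:312,uu]<.155))[0]
    if len(k): pts.append(W[235+k[-1],uu])
pts=np.array(pts); p=np.polyfit(pts[:,1],pts[:,0],1); print('front: x=a*y+b',p,pts[:,2].mean(),'yaw',np.degrees(np.arctan(-p[0])))
pts=[]
for uu in range(400,530,5):
    k=np.where((z[:300,uu]>.335)&(z[:300,uu]<.38))[0]
    if len(k): pts.append(W[k[-1],uu])
pts=np.array(pts); p=np.polyfit(pts[:,1],pts[:,0],1); print('shelf edge',p,pts[[0,-1]].round(3),'yaw',np.degrees(np.arctan(-p[0])))
```

```text
meter [(array([458.7,  39.3]), array([110.5,  54.2]), 11.07, array([318., 191.]))]
w0 [(array([573.1, 115.1]), array([96.8, 58.8]), 11.36, array([361., 194.])), (array([597. ,  13.1]), array([101.4,  55.8]), 11.27, array([264., 196.]))]
w4 [(array([570.9, 117.2]), array([94.6, 53.9]), 11.41, array([371., 312.])), (array([593.6,  10.4]), array([95.7, 51.6]), 11.36, array([266., 313.]))]
drawer rim (array([ 512.5, -281. ]), array([232.8, 149.1]), 69.29, array([439., 285.])) 0.1327
drawer rim (array([ 528.7, -357.9]), array([61.5, 52.3]), 77.19, array([464., 268.])) 0.1327
drawer rim 1316 [ 0.418 -0.41   0.12 ] [ 0.598 -0.118  0.15 ]
bayfloor (array([ 543.3, -250.5]), array([122.2,  86.7]), 77.18, array([424., 265.])) 0.0871
bayfloor 1363 [ 0.403 -0.407  0.076] [ 0.598 -0.123  0.095]
shelf (array([ 688.7, -376.4]), array([445.6, 307.4]), 77.06, array([454., 224.])) 0.3585
shelf 6355 [ 0.511 -0.498  0.339] [ 0.799 -0.126  0.375]
handle (array([ 516.5, -353.1]), array([103.5,  86.5]), 76.67, array([463., 272.])) 0.1153
handle 977 [ 0.407 -0.408  0.1  ] [ 0.601 -0.117  0.125]
front: x=a*y+b [0.17028574 0.49354821] 0.12928471848978793 yaw -9.663956560452295
shelf edge [0.23723112 0.61935043] [[ 0.586 -0.146  0.355]
 [ 0.514 -0.45   0.351]] yaw -13.345634719300797
```

Run:
```python
from h import *
H=np.array(camera_params('wrist')['hand_eye'])
for n,pts in [('w3',[(312,301),(312,320),(312,345),(290,320),(290,345),(322,400),(322,445),(322,470),(280,440),(220,370),(215,440),(120,430),(420,370)]),('w4',[(185,312),(165,380),(195,320),(150,390),(100,400),(40,400),(320,445),(320,470),(250,460)])]:
    z=np.load(f'pics/{n}.npz'); d=z['d']
    for u,v in pts:
        P=np.array([(u-z['c'][0])/z['f']*d[v,u],(v-z['c'][1])/z['f']*d[v,u],d[v,u],1]); print(n,(u,v),((H@P)[:3]*1000).round(0))
```

```text
w3 (312, 301) [ 11.  -2. -39.]
w3 (312, 320) [ 12.  -2. -52.]
w3 (312, 345) [ 13.  -2. -68.]
w3 (290, 320) [  7.  -9. -45.]
w3 (290, 345) [  79.    1. -166.]
w3 (322, 400) [-50.   1. -16.]
w3 (322, 445) [  11.    1. -100.]
w3 (322, 470) [  11.    1. -106.]
w3 (280, 440) [  18.   -7. -106.]
w3 (220, 370) [ 13. -25. -79.]
w3 (215, 440) [ -7. -27. -81.]
w3 (120, 430) [ 13. -41. -98.]
w3 (420, 370) [ 13.  26. -78.]
w4 (185, 312) [ 12. -43. -47.]
w4 (165, 380) [  4. -42. -72.]
w4 (195, 320) [  7. -41. -45.]
w4 (150, 390) [ 12. -40. -85.]
w4 (100, 400) [ 13. -50. -89.]
w4 (40, 400) [ 12. -64. -89.]
w4 (320, 445) [  11.    1. -100.]
w4 (320, 470) [  12.    1. -107.]
w4 (250, 460) [  12.  -13. -104.]
```

The whole gripper sits 28 mm behind the reported TCP (body too), consistently, so I aim with that offset. Grasp pitched 15° for shelf clearance.

```bash
cat >> h.py <<'E'
OFF=.028
def real(P,Rt):  # real shut-tip point -> reported TCP
    return np.array(P)+OFF*Rt.apply([0,0,1])
E
python3 - <<'E'
from h import *
Rt=rot(11.1,15); P=np.array([.4518,.038,.009])
go(real(P-.10*Rt.apply([0,0,1]),Rt),Rt); go(real(P,Rt),Rt)
E
```

```text
shift [ 0.64 -0.09  6.61] turn [ 0.   -1.9  -0.03] rows 2.7 t 8.7
shift [-0.4  -0.09 10.47] turn [ 0.   -1.9  -0.03] rows 4.2 t 8.7
```

Call:
jog_arm(
  targets=[
    [[0.64, -0.1, 6.4], [0, -1.87, 0], 100],
    [[0.64, -0.1, 6.4], [0, -1.87, 0], 100],
    [[0.64, -0.1, 6.4], [0, -1.87, 0], 100],
    [[0.3, -0.1, 7.8], [0, -1.87, 0], 100],
    [[0, -0.1, 9], [0, -1.87, 0], 100],
    [[-0.25, -0.1, 10], [0, -1.87, 0], 100],
    [[-0.4, -0.1, 10.4], [0, -1.87, 0], 100],
    [[-0.4, -0.1, 10.4], [0, -1.87, 0], 100],
  ],
)

```text
time: 9.7
tool_pos: [0.4591, 0.0391, -0.0156]
tool_rot: [0.128, -0.094, 0.987, 0.013]
contact_force: [0.2, -0.6, 0.8]
gripper_width: 0.999
grasp_force: 0.0
```

Run:
```python
from h import *
Rt=rot(11.1,15); P=np.array([.4518,.038,.009])
s=state(); print(s['contact_force'],s['tool_pos']); go(real(P,Rt),Rt)
```

```text
[ 0.17701189 -0.57009469  0.82121836] [ 0.45910383  0.03913783 -0.01562658]
shift [0.03 0.01 0.09] turn [ 0.   -0.03 -0.03] rows 0.0 t 9.7
```

Call:
jog_arm(
  targets=[
    [[0, 0, 0], [0, 0, 0], 0],
    [[0, 0, 0], [0, 0, 0], 0],
    [[0, 0, 0], [0, 0, 0], 0],
    [[0, 0, 0], [0, 0, 0], 0],
    [[0, 0, 0], [0, 0, 0], 0],
    [[0.15, 0, -0.6], [0, 0, 0], 0],
    [[0.3, 0, -1.2], [0, 0, 0], 0],
  ],
)

```text
time: 10.58
tool_pos: [0.4439, 0.0362, 0.0122]
tool_rot: [0.129, -0.094, 0.987, 0.013]
contact_force: [-0.1, 0.1, -2.2]
gripper_width: 0.623
grasp_force: 64.2
```

Run:
```python
from h import *
s=state(); print(s['grasp_force'],s['gripper_width'],s['tool_pos'],s['contact_force'])
ex=np.array([.975,-.223,0]); bay=np.array([.550,-.252,.087]); Rt=rot(-12.9,15)
# real tip point at placed: P above floor .087 as .009+.0016 was over .006
Ppl=bay+ex*(.012-.012+.005)+np.array([0,0,.005])
for nm,P in [('over',Ppl-.10*ex+[0,0,.12]),('entryhigh',Ppl-.10*ex+[0,0,.07]),('in',Ppl+[0,0,.066])]: print(nm,real(P,Rt)); go(real(P,Rt),Rt)
```

```text
64.20400857925415 0.6228272341904678 [0.44392872 0.03617427 0.01218786] [-0.07252039  0.11168811 -2.16420053]
over [ 0.46443903 -0.23243288  0.18495408]
shift [ -0.59 -10.7   -7.  ] turn [ 0.77 -0.02  2.87] rows 5.1 t 10.575
entryhigh [ 0.46443903 -0.23243288  0.13495408]
shift [ -0.08 -10.7   -5.07] turn [ 0.77 -0.02  2.87] rows 4.7 t 10.575
in [ 0.56193903 -0.25473288  0.13095408]
shift [ -3.58 -12.32  -3.98] turn [ 0.77 -0.02  2.87] rows 5.4 t 10.575
```

Call:
jog_arm(
  targets=[
    [[-0.6, 0, -2.2], [0, 0, 0], 0],
    [[-1.2, 0, -4.5], [0, 0, 0], 0],
    [[-1.9, 0, -7.1], [0, 0, 0], 0],
    [[-1.9, 0, -7.1], [0, 0, 0], 0],
    [[-1.9, 0, -7.1], [0, 0, 0], 0],
  ],
)

```text
time: 11.2
tool_pos: [0.4446, 0.0361, 0.1955]
tool_rot: [0.129, -0.094, 0.987, 0.012]
contact_force: [-0.1, 0.4, -3.4]
gripper_width: 0.625
grasp_force: 64.5
```

Run:
```python
from h import *
s=state(); print(s['grasp_force'],s['tool_pos'])
Rt=rot(-12.9,15); go([.460,-.235,s['tool_pos'][2]],Rt)
```

```text
64.45548892021179 [0.44463098 0.03613588 0.19546725]
shift [  1.39 -10.77  -0.37] turn [ 0.77 -0.01  2.87] rows 4.3 t 11.2
```

Call:
jog_arm(
  targets=[
    [[1.4, -10.8, -0.35], [0.77, 0, 2.87], 0],
    [[1.4, -10.8, -0.35], [0.77, 0, 2.87], 0],
    [[1.4, -10.8, -0.35], [0.77, 0, 2.87], 0],
    [[1.4, -10.8, -0.35], [0.77, 0, 2.87], 0],
    [[1.4, -10.8, -0.35], [0.77, 0, 2.87], 0],
    [[1.4, -10.8, -0.35], [0.77, 0, 2.87], 0],
    [[1.4, -10.8, -0.35], [0.77, 0, 2.87], 0],
  ],
)

```text
time: 12.08
tool_pos: [0.4598, -0.2344, 0.1932]
tool_rot: [0.128, 0.111, 0.985, -0.013]
contact_force: [-1.0, 0.9, -2.4]
gripper_width: 0.625
grasp_force: 64.9
```

Run:
```python
from h import *
s=state(); print(s['grasp_force'],s['tool_pos'],s['contact_force'])
shot('wrist','w5')
```

```text
64.87480401992798 [ 0.4598204  -0.23442324  0.1932269 ] [-0.99118063  0.93416137 -2.35229663]
```

View pics/w5.png

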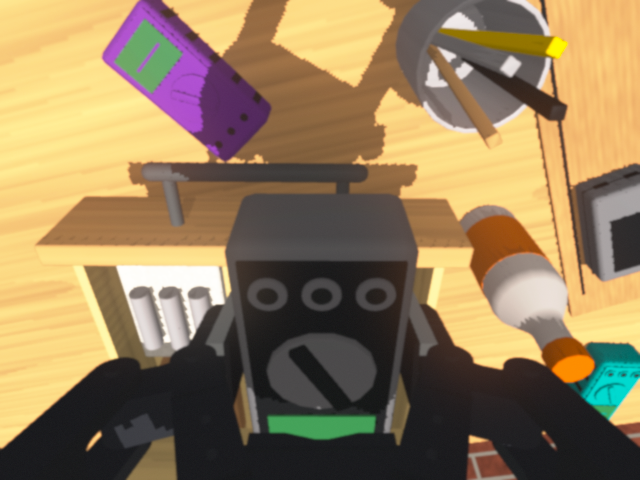

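Run:
```python
from h import *
im,W=cloud('w5')
ex=np.array([.975,-.223,0]); ey=np.array([.223,.975,0]); bay=np.array([.550,-.252,.087])
Q=W-bay; C=np.stack([Q@ex,Q@ey,W[...,2]],-1)
print('row300 right:',[(u,C[300,u].round(3)) for u in range(424,470,4)])
print('row330 right:',[(u,C[330,u].round(3)) for u in range(424,460,4)])
print('row300 left:',[(u,C[300,u].round(3)) for u in range(212,232,3)])
print('col150:',[(v,C[v,150].round(3)) for v in range(190,290,8)])
print('col440:',[(v,C[v,440].round(3)) for v in range(190,290,8)])
m=C[205:255,80:460]; g=[C[v,u] for u in range(90,225,10) for v in [235]]
e=np.array([W[[k for k in range(200,290) if .132<W[k,u,2]<.15][-1],u] for u in list(range(90,225,8))+[425,435,445,455]]); p=np.polyfit(e[:,1],e[:,0],1); print('front line yaw',-np.degrees(np.arctan(p[0])),((e-bay)@ex).round(3))
print('meter near end',[ (v,C[v,320].round(3)) for v in (215,240,270)])
```

```text
row300 right: [(424, array([-0.019,  0.068,  0.125])), (428, array([-0.026,  0.068,  0.133])), (432, array([-0.025,  0.071,  0.132])), (436, array([-0.026,  0.073,  0.133])), (440, array([0.096, 0.127, 0.   ])), (444, array([0.095, 0.132, 0.   ])), (448, array([0.096, 0.136, 0.   ])), (452, array([0.095, 0.14 , 0.001])), (456, array([ 0.096,  0.145, -0.   ])), (460, array([ 0.096,  0.149, -0.   ])), (464, array([0.095, 0.153, 0.001])), (468, array([ 0.096,  0.158, -0.   ]))]
row330 right: [(424, array([-0.118,  0.028,  0.247])), (428, array([-0.118,  0.03 ,  0.247])), (432, array([-0.112,  0.033,  0.241])), (436, array([-0.113,  0.034,  0.242])), (440, array([-0.113,  0.035,  0.242])), (444, array([-0.112,  0.037,  0.24 ])), (448, array([ 0.142,  0.144, -0.   ])), (452, array([0.142, 0.148, 0.   ])), (456, array([0.142, 0.153, 0.   ]))]
row300 left: [(212, array([-0.008, -0.081,  0.113])), (215, array([-0.008, -0.079,  0.113])), (218, array([-0.008, -0.076,  0.113])), (221, array([-0.008, -0.074,  0.113])), (224, array([-0.006, -0.073,  0.11 ])), (227, array([-0.113, -0.035,  0.228])
[... 720 characters left out ...]
,  0.076,  0.103])), (222, array([-0.073,  0.073,  0.113])), (230, array([-0.074,  0.071,  0.122])), (238, array([-0.074,  0.069,  0.131])), (246, array([-0.074,  0.067,  0.139])), (254, array([-0.069,  0.067,  0.141])), (262, array([-0.064,  0.068,  0.142])), (270, array([-0.05 ,  0.072,  0.132])), (278, array([-0.044,  0.073,  0.132])), (286, array([ 0.076,  0.125, -0.001]))]
front line yaw -14.13930802927599 [-0.039 -0.061 -0.062 -0.061 -0.061 -0.062 -0.061 -0.061 -0.062 -0.061
 -0.062 -0.061 -0.062 -0.062 -0.062 -0.061 -0.06  -0.06  -0.035 -0.06
 -0.06 ]
meter near end [(215, array([-0.149, -0.003,  0.231])), (240, array([-0.148, -0.003,  0.243])), (270, array([-0.142, -0.003,  0.247]))]
```

Run:
```python
from h import *
im,W=cloud('w5'); Rt=rot(-12.9,15)
p=W[290:400:10,320]; print(p.round(4)[:, [0,2]])
s=state()['tool_pos']; go([s[0],s[1],.134],Rt); go([.5565,-.2483,.134],Rt); go([.5565,-.2483,.067],Rt)
```

```text
[[0.4173 0.2483]
 [0.4198 0.2495]
 [0.4244 0.2485]
 [0.4299 0.2468]
 [0.4339 0.2468]
 [0.4345 0.2501]
 [0.4388 0.2501]
 [0.4431 0.2501]
 [0.4451 0.2522]
 [0.4489 0.2528]
 [0.4547 0.252 ]]
shift [ 0.61 -0.    2.32] turn [ 0.01 -0.02  0.01] rows 1.0 t 12.125
shift [-3.14  0.31  3.31] turn [ 0.01 -0.02  0.01] rows 1.8 t 12.125
shift [-2.45  0.3   5.9 ] turn [ 0.01 -0.02  0.01] rows 2.6 t 12.125
```

Call:
jog_arm(
  targets=[
    [[0.3, 0, 1.2], [0, 0, 0], 0],
    [[0.6, 0, 2.3], [0, 0, 0], 0],
    [[-0.5, 0.1, 2.6], [0, 0, 0], 0],
    [[-1.6, 0.2, 2.9], [0, 0, 0], 0],
    [[-2.6, 0.3, 3.2], [0, 0, 0], 0],
    [[-3.15, 0.3, 3.3], [0, 0, 0], 0],
    [[-3.15, 0.3, 3.3], [0, 0, 0], 0],
  ],
)

```text
time: 13.0
tool_pos: [0.5578, -0.2496, 0.1365]
tool_rot: [0.129, 0.11, 0.985, -0.015]
contact_force: [0.4, -0.5, -2.1]
gripper_width: 0.622
grasp_force: 64.8
```

Run:
```python
from h import *
Rt=rot(-12.9,15)
s=state(); print(s['tool_pos'],s['contact_force'],s['grasp_force']); go([.5565,-.2483,.067],Rt)
shot('wrist','w6'); im,W=cloud('w6')
ex=np.array([.975,-.223,0]); ey=np.array([.223,.975,0]); bay=np.array([.5409,-.2448,.087])
Q=W-bay; C=np.stack([Q@ex,Q@ey,W[...,2]],-1)
print('near end',[(v,C[v,320].round(3)) for v in (160,180,200,220,240)])
for v in (270,300): print(v,[(u,C[v,u].round(3)) for u in (222,228,232,238,404,410,416,422,430,440)])
```

```text
[ 0.55778013 -0.24955915  0.13654903] [ 0.41158472 -0.532665   -2.1325834 ] 64.76111054420471
shift [0.78 0.04 2.67] turn [ 0.   -0.01  0.01] rows 1.1 t 13.0
near end [(160, array([-0.02 , -0.001,  0.087])), (180, array([-0.009, -0.001,  0.087])), (200, array([-0.04 , -0.001,  0.164])), (220, array([-0.04 , -0.001,  0.177])), (240, array([-0.04 , -0.001,  0.187]))]
270 [(222, array([ 0.05 , -0.059,  0.087])), (228, array([-0.029, -0.027,  0.186])), (232, array([-0.031, -0.025,  0.189])), (238, array([-0.033, -0.022,  0.191])), (404, array([-0.033,  0.022,  0.19 ])), (410, array([-0.031,  0.024,  0.188])), (416, array([0.05 , 0.056, 0.087])), (422, array([0.049, 0.059, 0.088])), (430, array([0.047, 0.063, 0.091])), (440, array([0.034, 0.063, 0.107]))]
300 [(222, array([ 0.073, -0.061,  0.088])), (228, array([-0.004, -0.032,  0.171])), (232, array([-0.017, -0.027,  0.185])), (238, array([-0.02 , -0.024,  0.189])), (404, array([-0.02 ,  0.024,  0.188])), (410, array([-0.019,  0.026,  0.187])), (416, array([-0.004,  0.032,  0.171])), (422, array([0.073, 0.062, 0.088])), (430, array([0.06 , 0.062, 0.102])), (440, array([0.047, 0.062, 0.116]))]
```

View pics/w6.png

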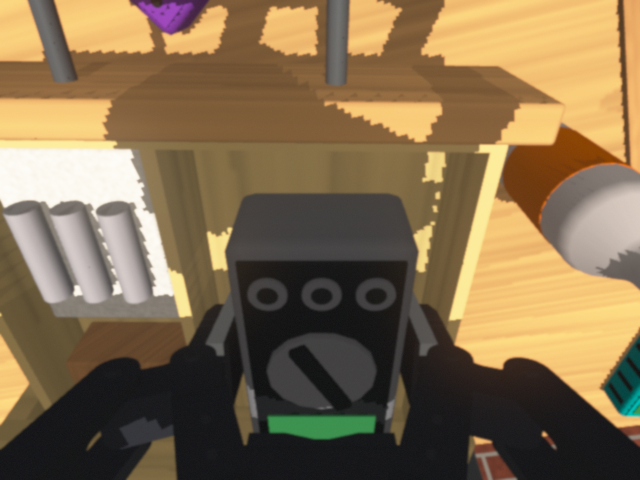

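Meter is centred over the left bay (near end at (320,195), 10 mm behind the drawer front); lowering straight down.

Call:
jog_arm(
  targets=[
    [[0.2, 0, 0.7], [0, 0, 0], 0],
    [[0.4, 0, 1.4], [0, 0, 0], 0],
    [[0.55, 0, 2.0], [0, 0, 0], 0],
    [[0.65, 0, 2.4], [0, 0, 0], 0],
    [[0.69, 0, 2.55], [0, 0, 0], 0],
    [[0.71, 0, 2.65], [0, 0, 0], 0],
    [[0.71, 0, 2.65], [0, 0, 0], 0],
  ],
)

```text
time: 13.92
tool_pos: [0.5579, -0.2506, 0.0686]
tool_rot: [0.13, 0.111, 0.985, -0.015]
contact_force: [0.6, 0.1, -2.6]
gripper_width: 0.616
grasp_force: 64.9
```

Call:
jog_arm(
  targets=[
    [[0.02, 0, 0.06], [0, 0, 0], 0],
    [[0.03, 0, 0.1], [0, 0, 0], 0],
    [[0.03, 0, 0.1], [0, 0, 0], 0],
  ],
)

```text
time: 14.3
tool_pos: [0.5593, -0.2511, 0.0682]
tool_rot: [0.132, 0.111, 0.985, -0.015]
contact_force: [0.9, 2.1, 5.2]
gripper_width: 0.618
grasp_force: 65.9
```

Call:
jog_arm(
  targets=[
    [[0, 0, 0], [0, 0, 0], 80],
    [[0, 0, 0], [0, 0, 0], 80],
    [[0, 0, 0], [0, 0, 0], 80],
    [[0, 0, -0.5], [0, 0, 0], 80],
    [[0, 0, -1.5], [0, 0, 0], 80],
    [[0, 0, -3], [0, 0, 0], 80],
    [[0, 0, -5], [0, 0, 0], 80],
  ],
)

```text
time: 15.18
tool_pos: [0.5247, -0.2425, 0.1866]
tool_rot: [0.128, 0.111, 0.985, -0.014]
contact_force: [1.3, -0.8, 2.0]
gripper_width: 0.799
grasp_force: 0.0
```

Run:
```python
from h import *
s=state(); print(s['tool_pos'],s['contact_force'],s['grasp_force'],s['gripper_width'])
shot('wrist','w7'); im,W=cloud('w7')
ex=np.array([.975,-.223,0]); ey=np.array([.223,.975,0]); bay=np.array([.5409,-.2448,.087])
Q=W-bay; C=np.stack([Q@ex,Q@ey,W[...,2]],-1)
for v in range(100,420,20): print(v,C[v,320].round(3),im[v,320])
# push pose: horizontal-tip pushing handle at closed gripper; handle at bay x -100, z .116
```

```text
[ 0.52474564 -0.24254477  0.18663468] [ 1.33805523 -0.7815682   2.03272526] 0.0 0.7992747912296794
100 [-0.045 -0.002  0.   ] [132  97  61]
120 [-0.063 -0.001  0.103] [120  88  55]
140 [-0.063 -0.001  0.134] [130  96  58]
160 [-0.055 -0.001  0.141] [132  97  61]
180 [-0.035 -0.001  0.121] [81 75 70]
200 [-0.023 -0.001  0.124] [50 40 32]
220 [-0.01  -0.001  0.123] [52 42 32]
240 [ 0.003 -0.001  0.125] [75 68 63]
260 [ 0.018 -0.001  0.124] [138 133 132]
280 [ 0.035 -0.001  0.123] [ 73 147  82]
300 [ 0.052 -0.002  0.123] [ 72 152  84]
320 [ 0.106 -0.002  0.088] [132 112  72]
340 [ 0.13  -0.002  0.088] [137 116  74]
360 [ 0.156 -0.002  0.087] [136 114  73]
380 [ 0.183 -0.002  0.087] [133 112  73]
400 [ 0.114 -0.002  0.155] [132 111  72]
```

Run:
```python
from h import *
im,W=cloud('w5'); m=(W[...,2]>.108)&(W[...,2]<.126); m[:158]=0; m[185:]=0; m[:,:135]=0; m[:,380:]=0
ex=np.array([.975,-.223,0]); ey=np.array([.223,.975,0]); bay=np.array([.5409,-.2448,.087])
P=W[m]; C=(P-bay); print('handle',P.mean(0).round(4),(C@ex).min(),(C@ex).max(),(C@ey).min(),(C@ey).max(),P[:,2].max())
Rt=rot(-12.9,25); c=bay+(-.105)*ex+((C@ey).min()+(C@ey).max())/2*ey
Ps=c-.05*ex; Ps[2]=.085   # real tip start
print('start',real(Ps,Rt)); go(real(Ps+[0,0,.10],Rt),Rt); go(real(Ps,Rt),Rt)
```

```text
handle [ 0.4323 -0.2664  0.1202] -0.10587279316830844 -0.0920437439087401 -0.11054023463045985 0.019967533121642667 0.12376333457075278
start [ 0.3912108  -0.25703098  0.05962338]
shift [ 5.41 -1.69  0.03] turn [-0.03 -1.18  0.01] rows 2.3 t 15.225
shift [ 6.49 -1.67  3.88] turn [-0.03 -1.18  0.01] rows 3.1 t 15.225
```

Call:
jog_arm(
  targets=[
    [[2.5, -0.8, 0], [0, -0.4, 0], 0],
    [[5.0, -1.7, 0], [0, -1, 0], 0],
    [[5.4, -1.7, 0], [0, -1.2, 0], 0],
    [[5.4, -1.7, 0], [0, -1.2, 0], 0],
    [[5.7, -1.7, 1.2], [0, -1.2, 0], 0],
    [[6.1, -1.7, 2.5], [0, -1.2, 0], 0],
    [[6.5, -1.7, 3.85], [0, -1.2, 0], 0],
    [[6.5, -1.7, 3.85], [0, -1.2, 0], 0],
  ],
)

```text
time: 16.23
tool_pos: [0.3872, -0.2534, 0.049]
tool_rot: [0.209, 0.109, 0.971, -0.022]
contact_force: [0.7, -0.3, 0.5]
gripper_width: 0.002
grasp_force: 0.0
```

Run:
```python
from h import *
s=state(); print(s['tool_pos'],s['contact_force'],s['gripper_width']); Rt=rot(-12.9,25)
ex=np.array([.975,-.223,0]); p=s['tool_pos']
for d in (.03,.10,.2,.21,.22): go(p+d*ex,Rt)
```

```text
[ 0.38722738 -0.25340094  0.04903387] [ 0.74083274 -0.25840126  0.46170319] 0.0022186858882634495
shift [-1.09 -0.    0.49] turn [ 0.03 -0.09 -0.  ] rows 0.5 t 16.225
shift [-3.65 -0.    1.65] turn [ 0.03 -0.09 -0.  ] rows 1.6 t 16.225
shift [-7.29 -0.01  3.29] turn [ 0.03 -0.09 -0.  ] rows 3.2 t 16.225
shift [-7.66 -0.01  3.46] turn [ 0.03 -0.09 -0.  ] rows 3.4 t 16.225
shift [-8.02 -0.01  3.62] turn [ 0.03 -0.09 -0.  ] rows 3.5 t 16.225
```

Call:
jog_arm(
  targets=[
    [[-0.91, 0, 0.41], [0, 0, 0], 0],
    [[-1.82, 0, 0.82], [0, 0, 0], 0],
    [[-2.28, 0, 1.03], [0, 0, 0], 0],
    [[-2.73, 0, 1.23], [0, 0, 0], 0],
    [[-3.28, 0, 1.48], [0, 0, 0], 0],
    [[-3.83, 0, 1.73], [0, 0, 0], 0],
    [[-4.37, 0, 1.97], [0, 0, 0], 0],
    [[-4.92, 0, 2.22], [0, 0, 0], 0],
  ],
)

```text
time: 17.23
tool_pos: [0.5199, -0.2855, 0.0521]
tool_rot: [0.211, 0.11, 0.971, -0.024]
contact_force: [-1.1, -0.6, 0.6]
gripper_width: -0.002
grasp_force: 0.0
```

Run:
```python
from h import *
shot('top','top3'); im,W=cloud('top3'); z=W[...,2]
ex=np.array([.975,-.223,0]);bay=np.array([.5409,-.2448,.087]); s=state(); print(s['tool_pos'],(s['tool_pos']-bay)@ex)
k=(z>.13)&(z<.15); v,u=np.mgrid[:480,:640]; k&=(u>395)&(u<500)&(v>225)&(v<315)
for n in('top2','top3'):
  _,W=cloud(n); z=W[...,2]; k=(z>.132)&(z<.148)&(u>395)&(u<500)&(v>225)&(v<315); print(n,np.percentile((W[k]-bay)@ex,[2,10,50]).round(4),k.sum())
```

```text
[ 0.52139509 -0.28609918  0.05278754] -0.009807565530100761
top2 [-0.0634 -0.0616 -0.053 ] 658
top3 [-0.0432 -0.0332  0.0209] 619
```

Call:
jog_arm(
  targets=[
    [[-0.46, 0, 0.21], [0, 0, 0], 0],
    [[-0.91, 0, 0.41], [0, 0, 0], 0],
    [[-1.37, 0, 0.62], [0, 0, 0], 0],
    [[-1.82, 0, 0.82], [0, 0, 0], 0],
    [[-2.19, 0, 0.99], [0, 0, 0], 0],
    [[-2.46, 0, 1.11], [0, 0, 0], 0],
    [[-2.64, 0, 1.19], [0, 0, 0], 0],
    [[-2.73, 0, 1.23], [0, 0, 0], 0],
  ],
)

```text
time: 18.27
tool_pos: [0.5923, -0.302, 0.0524]
tool_rot: [0.211, 0.11, 0.971, -0.024]
contact_force: [-1.4, 0.1, 1.0]
gripper_width: -0.001
grasp_force: 0.0
```

Call:
jog_arm(
  targets=[
    [[-0.09, 0, 0.04], [0, 0, 0], 0],
    [[-0.18, 0, 0.08], [0, 0, 0], 0],
    [[-0.27, 0, 0.12], [0, 0, 0], 0],
  ],
)

```text
time: 18.65
tool_pos: [0.5993, -0.3036, 0.0524]
tool_rot: [0.211, 0.11, 0.971, -0.024]
contact_force: [-0.9, -0.2, -0.7]
gripper_width: -0.004
grasp_force: 0.0
```

Still sliding freely; continue in small steps until the stop is felt.

Call:
jog_arm(
  targets=[
    [[-0.09, 0, 0.04], [0, 0, 0], 0],
    [[-0.18, 0, 0.08], [0, 0, 0], 0],
    [[-0.24, 0, 0.11], [0, 0, 0], 0],
    [[-0.24, 0, 0.11], [0, 0, 0], 0],
  ],
)

```text
time: 19.15
tool_pos: [0.6034, -0.3038, 0.0501]
tool_rot: [0.208, 0.109, 0.972, -0.023]
contact_force: [-8.7, 2.0, -0.8]
gripper_width: 0.002
grasp_force: 0.0
```

Call:
jog_arm(
  targets=[
    [[-0.06, 0, 0.03], [0, 0, 0], 0],
    [[-0.12, 0, 0.05], [0, 0, 0], 0],
    [[-0.12, 0, 0.05], [0, 0, 0], 0],
  ],
)

```text
time: 19.52
tool_pos: [0.604, -0.303, 0.0469]
tool_rot: [0.205, 0.109, 0.972, -0.021]
contact_force: [-12.0, 2.2, -3.0]
gripper_width: -0.001
grasp_force: 0.0
```

Call:
jog_arm(
  targets=[
    [[0.3, 0, -0.13], [0, 0, 0], 0],
    [[0.91, 0, -0.41], [0, 0, 0], 0],
    [[1.82, 0, -0.82], [0, 0, 0], 0],
    [[3.2, 0, -1.45], [0, 0, 0], 0],
    [[4.6, 0, -2.1], [0, 0, 0], 0],
    [[4.6, 0, -2.1], [0, 0, 0], 0],
    [[4.6, 0, -2.1], [0, 0, 0], 0],
  ],
)

```text
time: 20.4
tool_pos: [0.4867, -0.2784, 0.0538]
tool_rot: [0.213, 0.11, 0.971, -0.025]
contact_force: [0.2, 0.8, 0.2]
gripper_width: 0.004
grasp_force: 0.0
```

Run:
```python
from h import *
s=state(); print(s['tool_pos'],s['contact_force'])
shot('wrist','w8'); shot('scene','scene8'); shot('top','top8')
im,W=cloud('w8'); ex=np.array([.975,-.223,0]); bay=np.array([.5409,-.2448,.087])
z=W[...,2]; k=(z>.07)&(z<.135); C=(W-bay)@ex; print('front face/handle hist',np.histogram(C[k],bins=np.arange(0.0,.2,.01)))
k=(z<.072)&(z>.02)&(C>.02); print('lower drawer',np.histogram(C[k],bins=np.arange(0.0,.2,.01)))
for n in('top0','top8'):
  _,W=cloud(n)
  for nm,(u0,u1,v0,v1,lo) in dict(cup=(365,405,290,330,.08),glue=(360,388,235,268,.1)).items():
    Q=W[v0:v1,u0:u1].reshape(-1,3); Q=Q[Q[:,2]>lo]; print(n,nm,Q.mean(0).round(3),len(Q))
```

```text
[ 0.48668892 -0.27843703  0.05379135] [0.23480755 0.77652798 0.22403493]
front face/handle hist (array([0, 0, 0, 0, 0, 0, 0, 0, 0, 0, 0, 0, 0, 0, 0, 0, 0, 0, 0]), array([0.  , 0.01, 0.02, 0.03, 0.04, 0.05, 0.06, 0.07, 0.08, 0.09, 0.1 ,
       0.11, 0.12, 0.13, 0.14, 0.15, 0.16, 0.17, 0.18, 0.19]))
lower drawer (array([   0,    0,  446,   12,    0,    0,   30,    0,    0, 1399,   68,
          0,    0,    0,    0,    0,    0,    0,    0]), array([0.  , 0.01, 0.02, 0.03, 0.04, 0.05, 0.06, 0.07, 0.08, 0.09, 0.1 ,
       0.11, 0.12, 0.13, 0.14, 0.15, 0.16, 0.17, 0.18, 0.19]))
top0 cup [ 0.411 -0.134  0.107] 180
top0 glue [ 0.586 -0.1    0.126] 274
top8 cup [ 0.41  -0.133  0.107] 178
top8 glue [ 0.586 -0.1    0.126] 276
```

View pics/scene8.png

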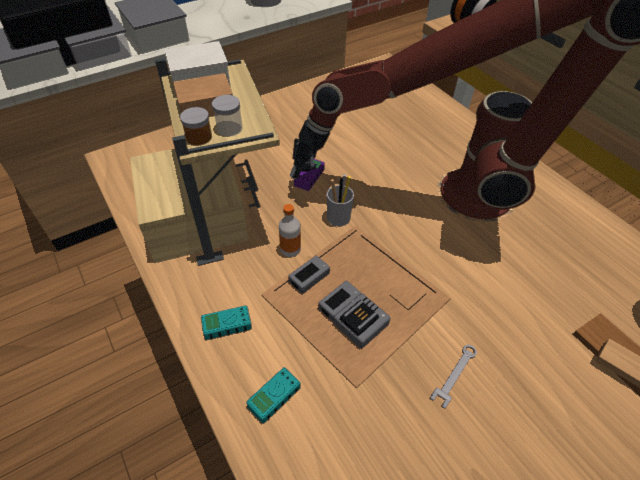

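Scene shows the drawer in, bystanders untouched; I check the top handle's depth against the lower one from a raised wrist view.

Call:
jog_arm(
  targets=[
    [[1.5, 0, -2], [0, 0, 0], 0],
    [[1.5, 0, -4], [0, 0, 0], 0],
    [[1.5, 0, -6], [0, 0, 0], 0],
    [[1.5, 0, -6], [0, 0, 0], 0],
  ],
)

```text
time: 21.05
tool_pos: [0.3932, -0.2584, 0.1797]
tool_rot: [0.215, 0.109, 0.97, -0.028]
contact_force: [-0.4, -1.0, -0.1]
gripper_width: 0.003
grasp_force: 0.0
```

Run:
```python
from h import *
shot('wrist','w9'); im,W=cloud('w9'); ex=np.array([.975,-.223,0]);ey=np.array([.223,.975,0]); bay=np.array([.5409,-.2448,.087])
z=W[...,2]; C=(W-bay)@ex; L=(W-bay)@ey
for lo,hi in [(.02,.035),(.035,.05),(.05,.072),(.09,.11),(.11,.13),(.13,.142),(.142,.16)]:
    k=(z>lo)&(z<hi)&(C>.0)&(C<.25)&(abs(L)<.22); h,b=np.histogram(C[k],bins=np.arange(0,.2,.005)); print(lo,[(round(b[i],3),h[i]) for i in np.where(h>25)[0]])
print(state()['contact_force'])
```

```text
0.02 [(np.float64(0.0), np.int64(54)), (np.float64(0.005), np.int64(47)), (np.float64(0.01), np.int64(32)), (np.float64(0.095), np.int64(1074)), (np.float64(0.1), np.int64(68))]
0.035 [(np.float64(0.0), np.int64(73)), (np.float64(0.005), np.int64(48)), (np.float64(0.01), np.int64(39)), (np.float64(0.055), np.int64(53)), (np.float64(0.095), np.int64(1484)), (np.float64(0.1), np.int64(93))]
0.05 [(np.float64(0.0), np.int64(100)), (np.float64(0.005), np.int64(86)), (np.float64(0.01), np.int64(65)), (np.float64(0.015), np.int64(40)), (np.float64(0.055), np.int64(269)), (np.float64(0.06), np.int64(180)), (np.float64(0.065), np.int64(33)), (np.float64(0.07), np.int64(45)), (np.float64(0.075), np.int64(40)), (np.float64(0.08), np.int64(40)), (np.float64(0.085), np.int64(47)), (np.float64(0.09), np.int64(37)), (np.float64(0.095), np.int64(2455)), (np.float64(0.1), np.int64(133))]
0.09 [(np.float64(0.0), np.int64(168)), (np.float64(0.005), np.int64(116)), (np.float64(0.01), np.int64(94)), (np.float64(0.015), np.int64(67)), (np.float64(0.02), np.int64(38))]
0.11 [(np.float64(0.0), np.int64(450)), (np.float64(0.005), np.int64(219)), (np.float64(0.01), np.int64(136)), (np.float64(0.015), np.int64(89)), (np.float64(0.02), np.int64(39)), (np.float64(0.095), np.int64(92))]
0.13 [(np.float64(0.0), np.int64(281)), (np.float64(0.005), np.int64(145)), (np.float64(0.01), np.int64(62)), (np.float64(0.095), np.int64(333)), (np.float64(0.1), np.int64(143)), (np.float64(0.105), np.int64(77)), (np.float64(0.11), np.int64(53))]
0.142 [(np.float64(0.0), np.int64(484)), (np.float64(0.005), np.int64(199)), (np.float64(0.01), np.int64(99)), (np.float64(0.015), np.int64(41)), (np.float64(0.11), np.int64(312))]
[-0.2635302   0.17760274 -1.44987043]
```

Run:
```python
from h import *
print(job_done())
```

```text
the job is handed in; nothing more can be done
None
```

I pushed the meter clear of the row, set it down face up in the left-hand bay and pushed the top drawer in until it stopped, flush with the lower one. I then handed the job in at about 21 s; no verdict came back. The bricks, charger, glue bottle, cup and spanner stayed in place as far as the pictures show, though the first push passed over the meter and moved it about 12 mm the wrong way before I allowed for the fingertips sitting about 28 mm short of the reported TCP.

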